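# Load-test a drone battery on the dead-man lever

### The arm

A 7-joint arm with a two-finger parallel gripper is mounted at the origin on the work surface. World frame = base frame: x ahead of the robot, y to its left, z up, the work surface at z = 0. Lengths are in m, angles in degrees, forces in N, time in s.
With the tool pointing down it reaches from about 0.425 to 0.95 m from the base axis. Payload 16.7 kg.
Tool frame: the origin (TCP) lies between the finger pads; the fingertips stand 22 mm ahead of it and the grasp point (between the pads) lies 3 mm ahead of it; z points along the fingers, y is the direction in which the jaws open and shut (so a half turn about z gives the same grasp; the last joint's range is limited). The gripper opens to 94 mm and grips with 3 to 60 N. Pads are 16 mm wide; open, the fingers measure 119 mm over their backs; the gripper's body (75 mm by 177 mm) begins 78 mm behind the grasp point.
Start: joints at [-79.727, 24.414, 4.234, 92.017, -1.954, 63.644, -3.845], TCP at [0.218, 0.639, 0.227] pointing down, gripper open.
Joint ranges: [-163.25, 163.25], [-28.42, 122.38], [-70.27, 78.77], [12.13, 141.07], [-58.53, 238.53], [9.26, 117.41], [-156.51, 156.51]. Speed limits (degrees/s): [108.29, 108.29, 136.94, 136.94, 172.46, 172.46, 172.46].

### API

Orientations are given as a 3x3 rotation matrix whose columns are the frame's x, y, z axes.
In Python, from bench import ctrl gives the robot as it stands.
- The arm moves only by the tool servo_tool, never from a script. Its argument "targets" is a list of rows, each an object of numbers: "gripper": the opening, from 0 (shut) to 1 (fully open); "x", "y", "z": the shift along the world's x, y, z in mm; "ax", "ay", "az": the turn, a rotation vector about the world's x, y, z in rad. In form: [{"gripper": .., "x": .., "y": .., "z": .., "ax": .., "ay": .., "az": ..}, ...]. A call has exactly 10 rows; each row is the pose to reach, as a shift and turn from the pose commanded when the call began; what a row does not reach only later rows make up. A row lasts 1/12 s, in which the tool goes at most 41.7 mm and 7.16 degrees, less where a joint would pass 70% of its speed; a pose out of reach is approached as far as the arm can. A call with a gripper value outside its range is refused whole. The fingers move at their own pace and stop on an object; the grip force is fixed at half the most. Time passes only in rows, so rows that repeat a pose let the fingers close, or fill a call up. It gives the time, the measured TCP pose, the force and the opening at its end, in the units of the state.
- ctrl.get_state(): the state, without advancing time (a new reading comes with each control period).
- ctrl.capture(name): name is "scene" or "top"; returns the picture (384x512x3 uint8, red, green, blue); there is no depth.
- ctrl.get_calibration(name): a dict with "K" (3x3 intrinsics, pixels), "R" (3x3) and "t" (3): a world point X has camera coordinates R X + t. Camera axes: x right, y down, z forward; pixel columns grow to the right and rows downward; lengths in m; the calibration is good to about 2 mm. A picture is of the moment at which its call begins. get_calibration takes no time and is no camera call.
- ctrl.hand_in(): hands the job in, once; it reports no verdict.
The state is a dict: "t": time; "qpos": joint angles; "qd": joint speeds; "joint_efforts": joint torques, N m; "ee_pos": TCP position; "tcp_rot": TCP orientation; "ft_force": force on the tool from outside, world axes, zero at the start; "wrist_torque": the same for the moment, N m; "width": opening from 0.0 (shut) to 1.0 (fully open).
Only numpy, scipy, OpenCV 4.12 (cv2) and the standard library are available. Lean on these libraries where they do the work, as an engineer would, in place of code of your own. Each camera call takes 0.05 s, during which the arm holds its last target. There are 200 camera calls.

### The job

Set the large battery brick down flat on top of the narrow raised rail of the test cradle, centred and lined up along it, without dropping it, and let go of it. Then, with the gripper, press the spring-loaded enabling lever on the grey box down until its arm is level and finish while still holding it there: the test runs only in that middle position, so never push the lever on to its bottom stop. Leave the other things on the bench where they lie.

Things in the scene. Friction and masses are not known exactly. Their poses are not given: they have to be found in the camera images.
- battery: Large battery brick, grey casing with bare silver ends, 105 (its x) x 35 (its y) x 28 mm tall (its z), about 190 g (varies), lying flat on the bench. Origin: centre of its underside; z up. Either way round along the rail will do.
- rail_top (a point): Centre of the flat top of the cradle's rail, 55 mm above the bench; x along the rail, z up. The upright rail is an aluminium bar 90 mm long, 22 mm wide, standing 45 mm above a black base plate 120 x 70 x 10 mm thick that is fixed to the bench. The battery is wider and longer than the rail and overhangs it on all sides.
- enable_lever (a joint): Angle of the spring-loaded lever (rad): 0 at rest, leaning 0.35 rad (20 degrees) up from its hinge; grows as it is pressed down; 0.35 = level; 0.60 = bottom stop. It springs back when let go. Pressed square on the middle of its paddle it needs about 2.5 N to start, 6 N at level and 8.5 N at the stop.
- lever_pad (a point): Middle of the top face of the lever's black paddle (34 along the lever, 40 across, 12 thick, in mm), where to press; it moves with the lever: about 103 mm above the bench at rest, 76 mm when level. Its x points from the paddle towards the hinge, z out of the paddle's face. The rest of the lever is a 20 mm wide, 10 mm thick steel bar; the paddle's end is 97 mm from the hinge.
- lever_hinge (a point): The lever's hinge axis (along this point's y), 70 mm above the bench, between two 80 mm high cheeks on the fixed grey box 130 x 56 x 34 mm high (its long side along x). The paddle's middle is 80 mm from here, on the -x side, over the box.
- leg_a: Leave alone: one of two white nylon landing legs: flat 115 x 26 x 10 mm strut lying on the bench, origin underside middle
- leg_b: Leave alone: the other, identical landing leg
- driver: Leave alone: brushed steel hex driver, 16 mm thick handle 90 mm long and thin 60 mm shaft, lying on the bench, origin underside about the middle
- small_pack: Leave alone: small flat spare battery pack 58 x 30 x 16 mm, not the one to use, origin underside centre
- motor: Leave alone: brushless motor, upright can 28 mm diameter, 31 mm tall with its shaft, origin underside centre
Things that resemble listed ones, but are neither listed nor needed, are in the scene too. What is meant by the part that bears rail_top is not red, and is the larger of those in its own colour. What is shaped like the part that bears enable_lever but blue is not meant.

How it is judged (in metres and radians):
On the way:
1. the battery rests flat, centred along the rail, let go (x of battery in the frame of rail_top between -0.012 and 0.012 m and y of battery in the frame of rail_top between -0.008 and 0.008 m and z of battery in the frame of rail_top between -0.003 and 0.004 m and angle between the x axis of battery and the x axis of rail_top, either way round below 0.17 rad and angle between the z axis of battery and the z axis of rail_top, either way round below 0.08 rad and linear speed of battery below 0.02 m/s and contact force between each of the fingers, the arm and battery below 0.1 N), for 0.2 s.
At the end, for the whole second after the job is handed in: The battery lies flat and still on the rail, let go: its centre within 12 mm along and 8 mm across the rail's centre, within 0.17 rad of the rail's direction; the robot presses on the lever with more than 3 N and keeps it still within 0.09 rad of level (joint 0.26 to 0.44) (all of step 1 and value of joint enable_lever between 0.26 and 0.44 rad and velocity of joint enable_lever between -0.1 and 0.1 rad/s and contact force between any of the fingers, the arm and enable_lever above 3 N); the arm keeps its last pose, push and grip.
It fails at once if the lever is pushed towards its bottom stop (joint over 0.54) (value of joint enable_lever above 0.54 rad).
It fails at once if the battery is dropped (falls free at over 0.4 m/s) (linear speed of battery above 0.4 m/s and contact force between anything else and battery below 0.02 N).
It fails at once if another thing on the bench is moved by more than 30 mm (distance of any of leg_a, leg_b, driver, small_pack, motor from where it was at the start of the episode above 0.03 m).
It also fails if it takes over 50 s, if anything falls off the work surface, if the arm or the gripper's body presses on something with over 40 N, if the wrist force passes 120 N, or if a joint passes its speed limit or range.

## Working session

There is one attempt and no reset: what is moved stays moved. The work goes in short steps, Python scripts to look and compute and a tool call to move; the robot and the scene stay as the last step left them, time stands still between calls to the robot, and variables do not carry over. Pictures are saved under pics/ and viewed, about 8 in all and at most 12, crops included, and the job is handed in when it is done.

Besides the shell and the picture viewer there is one more tool, called after "Call:" as name(argument=value, ...) on one line, values as JSON. servo_tool: Moves the arm, as the interface text tells. Its arguments: {"type":"object","properties":{"targets":{"type":"array"}},"required":["targets"]}

```bash
mkdir -p pics
python3 - <<'E'
from bench import ctrl
import cv2
for n in("scene","top"):
    im=ctrl.capture(n); cv2.imwrite(f"pics/{n}0.png",cv2.cvtColor(im,cv2.COLOR_RGB2BGR))
    c=ctrl.get_calibration(n); print(n,c)
s=ctrl.get_state();print(s)
E
```

```text
scene {'K': array([[407.84542141,   0.        , 257.66422539],
       [  0.        , 407.84542141, 190.81210999],
       [  0.        ,   0.        ,   1.        ]]), 'R': array([[-0.63427579,  0.77310573,  0.00132275],
       [ 0.61130454,  0.50257589, -0.61132989],
       [-0.47328742, -0.38694314, -0.79137477]]), 't': array([ 0.3909398 , -0.27147674,  1.39466889])}
top {'K': array([[404.04953265,   0.        , 256.79409055],
       [  0.        , 404.04953265, 195.33735856],
       [  0.        ,   0.        ,   1.        ]]), 'R': array([[-0.02460392, -0.99962291, -0.01219395],
       [-0.99710736,  0.02541579, -0.07163059],
       [ 0.07191349,  0.01039629, -0.99735669]]), 't': array([-0.01454152,  0.55010948,  1.38918352])}
{'t': 0.1, 'qpos': array([-79.72640467,  24.44421802,   4.23333908,  92.04729919,
        -1.9542167 ,  63.64272704,  -3.84568591]), 'qd': array([ 0.02816332, -0.12996268, -0.08205254, -0.00126981,  0.09324219,
        0.04172425,  0.15036353]), 'joint_efforts': array([ 7.69837556e-03, -9.37459517e+01,  3.67624529e+00, -4.55036545e+01,
       -4.87661816e-02,  1.69703836e-02,  6.53619827e-05]), 'ee_pos': array([0.21789427, 0.63849002, 0.22687795]), 'tcp_rot': array([[-9.46400733e-01,  3.22994702e-01, -2.73297506e-04],
       [ 3.22994808e-01,  9.46400157e-01, -1.04772612e-03],
       [-7.97611830e-05, -1.07984244e-03, -9.99999414e-01]]), 'ft_force': array([-0.07724813, -0.54671708,  0.66392974]), 'wrist_torque': array([ 0.01895914, -0.05117407, -0.05628034]), 'width': 1.0019447486416406}
```

View pics/top0.png

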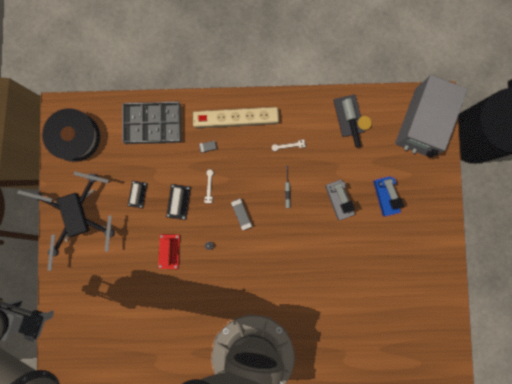

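View pics/scene0.png

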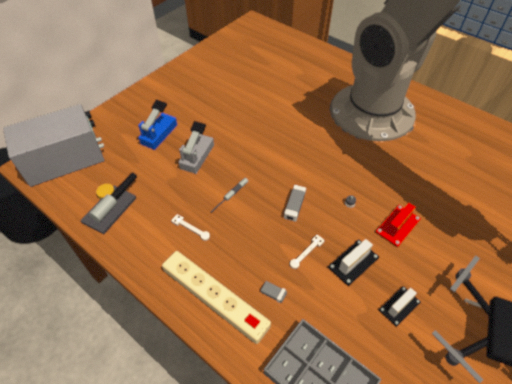

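Candidates, in top-view pixels:
- **Battery:** brick (242,213), or the small pack (208,146), which is too small.
- **Cradle:** black large (178,201), black small (138,194), or red (169,251). I choose the large black one.
- **Lever:** grey (341,200) or blue (388,196). I choose the grey one. The tool at (348,120) is something else.

Next is one close crop of the chosen things.

```bash
cat > h.py <<'E'
import cv2,numpy as np
from bench import ctrl
def tile(items,name,s=6,w=44):
    rows=[]
    for row in items:
        r=[]
        for im,u,v in row:
            c=cv2.cvtColor(im[v-w//2:v+w//2,u-w//2:u+w//2],cv2.COLOR_RGB2BGR)
            c=cv2.resize(c,None,fx=s,fy=s,interpolation=cv2.INTER_CUBIC)
            for k in range(0,w):
                for ax,o in((1,u-w//2),(0,v-w//2)):
                    if (o+k)%10==0:
                        p=k*s+s//2
                        if ax: cv2.line(c,(p,0),(p,8),(0,255,255),1);cv2.putText(c,str(o+k),(p-10,18),0,.35,(0,255,255),1)
                        else: cv2.line(c,(0,p),(8,p),(0,255,255),1);cv2.putText(c,str(o+k),(10,p+4),0,.35,(0,255,255),1)
            r.append(c)
        rows.append(np.hstack(r))
    cv2.imwrite(name,np.vstack(rows))
def load(n): return cv2.cvtColor(cv2.imread(n),cv2.COLOR_BGR2RGB)
C={n:ctrl.get_calibration(n) for n in("top","scene")}
def proj(n,X):
    c=C[n];p=(np.atleast_2d(X)@c["R"].T+c["t"])@c["K"].T
    return p[:,:2]/p[:,2:]
def ray(n,uv,z):
    c=C[n];d=c["R"].T@np.linalg.solve(c["K"],[uv[0],uv[1],1]);o=-c["R"].T@c["t"]
    return o+d*(z-o[2])/d[2]
E
python3 - <<'E'
from h import *
a,b=load("pics/top0.png"),load("pics/scene0.png")
tile([[(a,242,213),(a,178,201),(a,341,200)],[(b,295,202),(b,354,260),(b,196,148)]],"pics/c1.png")
E
```

```text
(no output)
```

View pics/c1.png

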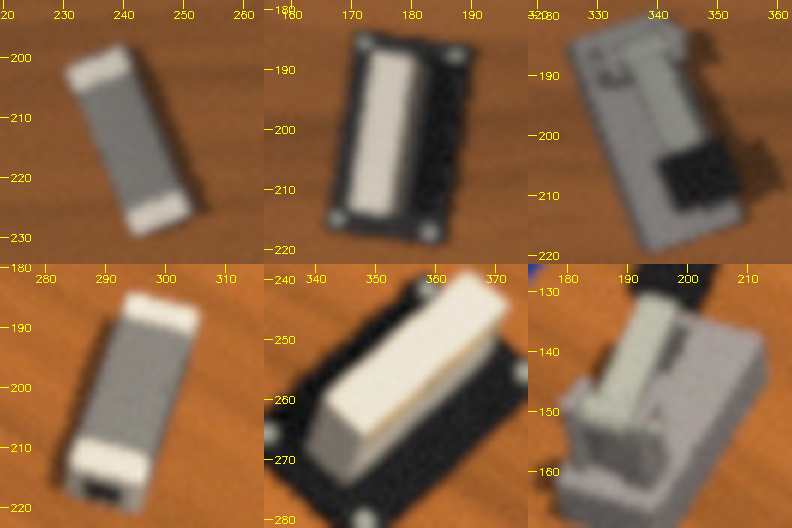

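Choices confirmed: long grey brick with silver ends, large black cradle with light rail, grey lever box. Corners read off the crop; now fitting poses.

```bash
cat > fit.py <<'E'
from h import *
from scipy.optimize import least_squares
def T(p,P):
    c,s=np.cos(p[2]),np.sin(p[2]);P=np.atleast_2d(P)
    return np.c_[p[0]+c*P[:,0]-s*P[:,1],p[1]+s*P[:,0]+c*P[:,1],P[:,2]]
def rect(obs,L,W,z):
    o=obs["top"];g=[ray("top",q,z) for q in o];ctr=np.mean(g,0)
    d=(g[3]+g[2]-g[0]-g[1]);y0=np.arctan2(d[1],d[0])
    P=np.array([[-L/2,-W/2,z],[-L/2,W/2,z],[L/2,W/2,z],[L/2,-W/2,z]])
    best=None
    for q in(P,P*[1,-1,1]):
        r=least_squares(lambda p:np.concatenate([(proj(n,T(p,q))-obs[n]).ravel() for n in obs]),[ctr[0],ctr[1],y0])
        if best is None or r.cost<best.cost: best=r
    print("xy",best.x[:2].round(4),"yaw",np.degrees(best.x[2]).round(1),"rms",np.sqrt(2*best.cost/best.fun.size).round(2))
    return best.x
if __name__=="__main__":
    b=dict(top=np.array([(230.5,202.2),(240.3,197.8),(251.5,225.5),(242.3,229.8)]),scene=np.array([(293.7,184.2),(305.8,187.5),(297.5,211.7),(285,208.2)]))
    r=dict(top=np.array([(173.7,186.8),(181.2,187.5),(176.5,214.3),(169.5,214)]),scene=np.array([(365.5,238.5),(372.5,244.2),(348.2,266.2),(341,259.8)]))
    for nm,o,L,W,z in(("batt",b,.105,.035,.028),("rail",r,.09,.022,.055)):
        print(nm);rect(o,L,W,z)
        for n in o: rect({"top":o["top"]} if n=="top" else {"scene":o["scene"],"top":o["top"]*1},L,W,z) if n=="top" else None
    # lever: p=hx,hy,yaw,boxoffset
    ca,sa=np.cos(.349),np.sin(.349)
    def L(d,y,h): return [-d*ca-h*sa, y, .07+d*sa+h*-0+ (h*ca)]
    def res(p):
        bx=[[p[3]+.065,y,.034] for y in(-.028,.028)]+[[p[3]-.065,y,.034] for y in(-.028,.028)]
        pt=np.array([L(.063,.02,.006),L(.063,-.02,.006),L(.097,-.02,-.006),L(.097,.02,-.006)]+[bx[1],bx[0],bx[2],bx[3]])
        pt[:4,0]=[-d*ca+h*sa for d,h in((.063,.006),(.063,.006),(.097,-.006),(.097,-.006))]
        return proj("top",T(p,pt))
    o=np.array([(339.7,205),(346.8,201.3),(354.2,210),(343.5,212.8),(325.5,185),(342.2,179.5),(354.7,213.3),(338.8,219.5)])
    h0=ray("top",(336,185),.07);e=ray("top",(347,207),.1);d=h0-e
    best=None
    for sg in(1,-1):
        m=[0,1,2,3,4,5,6,7] if sg==1 else [1,0,3,2,5,4,7,6]
        q=least_squares(lambda p:(res(p)[m]-o).ravel(),[h0[0],h0[1],np.arctan2(d[1],d[0]),-.05],loss="soft_l1")
        if best is None or q.cost<best.cost: best=q;mm=m
    p=best.x;print("hinge",p[:2].round(4),"yaw",np.degrees(p[2]),"boxoff",p[3].round(4));print((res(p)[mm]-o).round(1).tolist())
    for a in(0,.35): 
        t=.349-a;print("pad",T(p,[[-.08*np.cos(t)+.006*np.sin(t),0,.07+.08*np.sin(t)+.006*np.cos(t)]]).round(4))
    hs=T(p,[L(.01,0,.005),L(.063,0,.005)]);print("scene bar pred",proj("scene",hs).round(1).tolist(),"seen 189.7,149.8 194.7,131.5")
E
python3 fit.py
```

```text
batt
xy [0.4817 0.0251] yaw -144.8 rms 14.83
xy [0.4864 0.0273] yaw -158.5 rms 0.24
rail
xy [0.5375 0.2502] yaw 352.2 rms 13.88
xy [0.5361 0.2494] yaw 170.3 rms 0.49
hinge [ 0.5687 -0.3   ] yaw 18.534598343681488 boxoff -0.0439
[[-0.4, -0.9], [4.0, -1.3], [0.5, 0.3], [-0.2, 1.7], [0.1, -0.5], [-1.4, -0.5], [-0.4, 1.1], [0.2, 0.5]]
pad [[ 0.4994 -0.3232  0.103 ]]
pad [[ 0.4929 -0.3254  0.0759]]
scene bar pred [[189.7, 145.9], [196.5, 130.2]] seen 189.7,149.8 194.7,131.5
```

Run:
```python
from fit import *
b=dict(top=np.array([(230.5,202.2),(240.3,197.8),(251.5,225.5),(242.3,229.8)]),scene=np.roll(np.array([(293.7,184.2),(305.8,187.5),(297.5,211.7),(285,208.2)]),2,axis=0))
r=dict(top=np.array([(173.7,186.8),(181.2,187.5),(176.5,214.3),(169.5,214)]),scene=np.roll(np.array([(365.5,238.5),(372.5,244.2),(348.2,266.2),(341,259.8)]),2,axis=0))
rect(b,.105,.035,.028);rect(r,.09,.022,.055)
s=ctrl.get_state();R=s["tcp_rot"];print(np.degrees(np.arctan2(R[1,1],R[0,1])))
```

```text
xy [0.4837 0.0265] yaw -158.7 rms 1.35
xy [0.5373 0.2502] yaw 170.4 rms 0.47
71.15585981075728
```

Call:
servo_tool(targets=[{"gripper":1,"x":13,"y":-30,"z":0,"ax":0,"ay":0,"az":0.035},{"gripper":1,"x":27,"y":-61,"z":0,"ax":0,"ay":0,"az":0.07},{"gripper":1,"x":40,"y":-92,"z":0,"ax":0,"ay":0,"az":0.105},{"gripper":1,"x":53,"y":-122,"z":0,"ax":0,"ay":0,"az":0.14},{"gripper":1,"x":67,"y":-153,"z":0,"ax":0,"ay":0,"az":0.175},{"gripper":1,"x":80,"y":-184,"z":0,"ax":0,"ay":0,"az":0.21},{"gripper":1,"x":93,"y":-214,"z":0,"ax":0,"ay":0,"az":0.245},{"gripper":1,"x":107,"y":-245,"z":0,"ax":0,"ay":0,"az":0.28},{"gripper":1,"x":120,"y":-275,"z":0,"ax":0,"ay":0,"az":0.315},{"gripper":1,"x":133,"y":-306,"z":0,"ax":0,"ay":0,"az":0.35}])

```text
t: 0.93
ee_pos: [0.3512, 0.3312, 0.2273]
tcp_rot: [[-1.0, -0.023, -0.0], [-0.023, 1.0, -0.0], [0.0, -0.0, -1.0]]
ft_force: [0.3, 0.3, -0.4]
width: 1.003
```

Call:
servo_tool(targets=[{"gripper":0.7,"x":14,"y":-32,"z":-8,"ax":0,"ay":0,"az":0.039},{"gripper":0.7,"x":30,"y":-68,"z":-16,"ax":0,"ay":0,"az":0.078},{"gripper":0.7,"x":46,"y":-104,"z":-24,"ax":0,"ay":0,"az":0.117},{"gripper":0.7,"x":62,"y":-140,"z":-32,"ax":0,"ay":0,"az":0.156},{"gripper":0.7,"x":78,"y":-176,"z":-40,"ax":0,"ay":0,"az":0.195},{"gripper":0.7,"x":94,"y":-212,"z":-50,"ax":0,"ay":0,"az":0.234},{"gripper":0.7,"x":108,"y":-248,"z":-60,"ax":0,"ay":0,"az":0.273},{"gripper":0.7,"x":122,"y":-280,"z":-70,"ax":0,"ay":0,"az":0.312},{"gripper":0.7,"x":131,"y":-300,"z":-77,"ax":0,"ay":0,"az":0.34},{"gripper":0.7,"x":134,"y":-306,"z":-80,"ax":0,"ay":0,"az":0.352}])

```text
t: 1.77
ee_pos: [0.4854, 0.0229, 0.1465]
tcp_rot: [[-0.932, -0.362, -0.001], [-0.362, 0.932, -0.001], [0.001, -0.001, -1.0]]
ft_force: [-0.4, -0.1, 0.3]
width: 0.702
```

Run:
```python
from h import *
s=ctrl.get_state();R=s["tcp_rot"];print(s["t"],s["ee_pos"],np.degrees(np.arctan2(R[1,1],R[0,1])),R[:,2],s["qpos"].round(1))
a,b=ctrl.capture("top"),ctrl.capture("scene")
tile([[(a,242,213),(b,295,196)]],"pics/c2.png",s=6,w=64)
```

```text
1.7667 [0.4853815  0.02294995 0.14652347] 111.24353182588342 [-7.86389336e-04 -1.40487154e-03 -9.99998704e-01] [-29.8  12.9  22.2 121.4  -6.5  46.9 107.7]
```

View pics/c2.png

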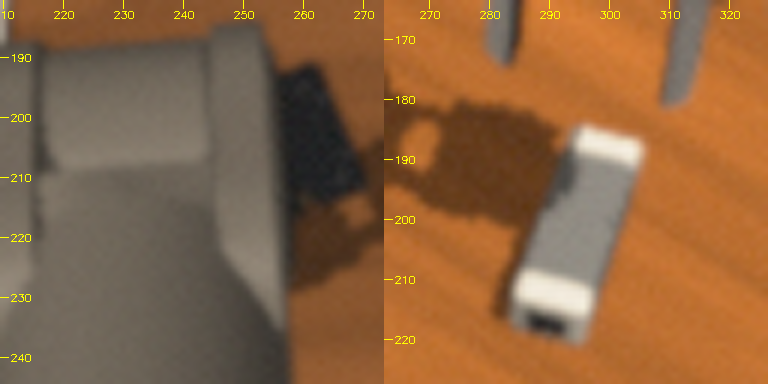

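```bash
cat > sil.py <<'E'
from fit import *
im={n:load(f"pics/{n}0.png") for n in("top","scene")}
def mask(im,u,v,lo,w=30,smax=70):
    h=cv2.cvtColor(im,cv2.COLOR_RGB2HSV);m=((h[...,1]<smax)&(h[...,2]>lo)).astype(np.uint8)
    k=np.zeros_like(m);k[v-w:v+w,u-w:u+w]=1;m*=k
    _,l=cv2.connectedComponents(m,connectivity=4);return (l==l[v,u]).astype(np.uint8)
def mom(m):
    M=cv2.moments(m);a=M["m00"];return np.array([M["m10"]/a,M["m01"]/a,M["mu20"]/a/5,M["mu11"]/a/5,M["mu02"]/a/5]),a
def model(n,p,L,W,z0,z1,S=16):
    P=[[a*L/2,b*W/2,z] for a in(-1,1) for b in(-1,1) for z in(z0,z1)]
    uv=proj(n,T(p,P));h=cv2.convexHull(uv.astype(np.float32))[:,0]
    return mom(h.reshape(-1,1,2).astype(np.float32))
def go(p0,dims,seeds,lo,smax=70,use=("top","scene")):
    obs={}
    for n in use:
        m=mask(im[n],*seeds[n],lo,smax=smax);obs[n],a=mom(m);print(n,"area",a,"model",model(n,p0,*dims)[1].round())
    r=least_squares(lambda p:np.concatenate([model(n,p,*dims)[0]-obs[n] for n in use]),p0,x_scale=[.01,.01,.1],diff_step=1e-4)
    print(use,r.x[:2].round(4),np.degrees(r.x[2]).round(1),r.fun.round(2))
E
python3 - <<'E'
from sil import *
for u in(("top","scene"),("top",),("scene",)):
    go([.485,.027,.37],(.105,.035,0,.028),{"top":(242,215),"scene":(295,200)},75,use=u)
    go([.537,.25,-.17],(.09,.022,.01,.055),{"top":(175,200),"scene":(355,253)},90,use=u)
E
```

```text
Traceback (most recent call last):
  File "sil.py", line 16, in go
    m=mask(im[n],*seeds[n],lo,smax=smax);obs[n],a=mom(m);print(n,"area",a,"model",model(n,p0,*dims)[1].round())
                                                                                  ^^^^^^^^^^^^^^^^^^^^^^^^^^
AttributeError: 'float' object has no attribute 'round'
```

```bash
sed -i 's/\[1\].round())/[1])/' sil.py
python3 - <<'E'
from sil import *
for u in(("top","scene"),("top",),("scene",)):
    go([.485,.027,.37],(.105,.035,0,.028),{"top":(242,215),"scene":(295,200)},75,use=u)
    go([.537,.25,-.17],(.09,.022,.01,.055),{"top":(175,200),"scene":(355,253)},90,use=u)
E
```

```text
top area 325.0 model 314.0489413845353
scene area 436.0 model 487.43409128440544
('top', 'scene') [0.4854 0.0269] 19.9 [ 0.07  0.02 -0.3  -0.31 -0.14  0.05 -0.27  0.72 -1.17  2.54]
top area 246.0 model 241.03889578662347
scene area 507.0 model 497.917922724504
('top', 'scene') [0.538  0.2512] -7.5 [ 0.86  0.14  0.03  0.21 -1.78  0.38  0.41  0.07 -0.89  0.2 ]
top area 325.0 model 314.0489413845353
('top',) [0.4855 0.0271] 20.9 [-0.   -0.   -0.14 -0.14 -0.3 ]
top area 246.0 model 241.03889578662347
('top',) [0.5386 0.2542] -5.8 [ 0.   -0.02 -0.03  0.5  -1.69]
scene area 436.0 model 487.43409128440544
('scene',) [0.4853 0.0267] 19.5 [ 0.02 -0.32  0.82 -1.27  2.44]
scene area 507.0 model 497.917922724504
('scene',) [0.5375 0.2498] -7.7 [-0.01 -0.05  0.15 -0.85  0.08]
```

The silhouette fits give the battery at (0.485, 0.027), yaw 21°, and the rail at (0.537, 0.250), yaw -9.6°. The picture shows the tool above the brick with a jaw on each side of it. Descending to grasp.

Call:
servo_tool(targets=[{"gripper":0.7,"x":0,"y":0,"z":-10,"ax":0,"ay":0,"az":0},{"gripper":0.7,"x":0,"y":0,"z":-26,"ax":0,"ay":0,"az":0},{"gripper":0.7,"x":0,"y":0,"z":-44,"ax":0,"ay":0,"az":0},{"gripper":0.7,"x":0,"y":0,"z":-62,"ax":0,"ay":0,"az":0},{"gripper":0.7,"x":0,"y":0,"z":-80,"ax":0,"ay":0,"az":0},{"gripper":0.7,"x":0,"y":0,"z":-95,"ax":0,"ay":0,"az":0},{"gripper":0.7,"x":0,"y":0,"z":-107,"ax":0,"ay":0,"az":0},{"gripper":0.7,"x":0,"y":0,"z":-115,"ax":0,"ay":0,"az":0},{"gripper":0.7,"x":0,"y":0,"z":-120,"ax":0,"ay":0,"az":0},{"gripper":0.7,"x":0,"y":0,"z":-120,"ax":0,"ay":0,"az":0}])

```text
t: 2.7
ee_pos: [0.4844, 0.0274, 0.0267]
tcp_rot: [[-0.931, -0.365, -0.001], [-0.365, 0.931, -0.0], [0.001, 0.0, -1.0]]
ft_force: [-0.7, -0.2, 0.7]
width: 0.705
```

Call:
servo_tool(targets=[{"gripper":0.5,"x":0,"y":0,"z":0,"ax":0,"ay":0,"az":0},{"gripper":0.42,"x":0,"y":0,"z":0,"ax":0,"ay":0,"az":0},{"gripper":0.38,"x":0,"y":0,"z":0,"ax":0,"ay":0,"az":0},{"gripper":0.34,"x":0,"y":0,"z":0,"ax":0,"ay":0,"az":0},{"gripper":0.2,"x":0,"y":0,"z":0,"ax":0,"ay":0,"az":0},{"gripper":0.2,"x":0,"y":0,"z":0,"ax":0,"ay":0,"az":0},{"gripper":0.2,"x":0,"y":0,"z":0,"ax":0,"ay":0,"az":0},{"gripper":0.2,"x":0,"y":0,"z":0,"ax":0,"ay":0,"az":0},{"gripper":0.2,"x":0,"y":0,"z":0,"ax":0,"ay":0,"az":0},{"gripper":0.2,"x":0,"y":0,"z":0,"ax":0,"ay":0,"az":0}])

```text
t: 3.53
ee_pos: [0.4852, 0.0269, 0.0278]
tcp_rot: [[-0.931, -0.364, 0.0], [-0.364, 0.931, 0.0], [-0.0, 0.0, -1.0]]
ft_force: [-2.2, 1.7, 7.2]
width: 0.371
```

Call:
servo_tool(targets=[{"gripper":0.2,"x":0,"y":0,"z":3,"ax":0,"ay":0,"az":0},{"gripper":0.2,"x":0,"y":0,"z":10,"ax":0,"ay":0,"az":0},{"gripper":0.2,"x":0,"y":0,"z":22,"ax":0,"ay":0,"az":0},{"gripper":0.2,"x":0,"y":0,"z":36,"ax":0,"ay":0,"az":0},{"gripper":0.2,"x":0,"y":0,"z":52,"ax":0,"ay":0,"az":0},{"gripper":0.2,"x":0,"y":0,"z":68,"ax":0,"ay":0,"az":0},{"gripper":0.2,"x":0,"y":0,"z":82,"ax":0,"ay":0,"az":0},{"gripper":0.2,"x":2,"y":8,"z":92,"ax":0,"ay":0,"az":-0.02},{"gripper":0.2,"x":5,"y":22,"z":98,"ax":0,"ay":0,"az":-0.05},{"gripper":0.2,"x":9,"y":38,"z":100,"ax":0,"ay":0,"az":-0.09}])

```text
t: 4.37
ee_pos: [0.4943, 0.0646, 0.1291]
tcp_rot: [[-0.961, -0.277, 0.002], [-0.277, 0.961, 0.001], [-0.002, 0.0, -1.0]]
ft_force: [1.6, 0.5, -2.9]
width: 0.368
```

Call:
servo_tool(targets=[{"gripper":0.2,"x":5,"y":20,"z":0,"ax":0,"ay":0,"az":-0.05},{"gripper":0.2,"x":10,"y":43,"z":0,"ax":0,"ay":0,"az":-0.1},{"gripper":0.2,"x":15,"y":66,"z":0,"ax":0,"ay":0,"az":-0.15},{"gripper":0.2,"x":20,"y":89,"z":0,"ax":0,"ay":0,"az":-0.21},{"gripper":0.2,"x":26,"y":112,"z":0,"ax":0,"ay":0,"az":-0.27},{"gripper":0.2,"x":32,"y":135,"z":0,"ax":0,"ay":0,"az":-0.33},{"gripper":0.2,"x":37,"y":156,"z":0,"ax":0,"ay":0,"az":-0.38},{"gripper":0.2,"x":40,"y":172,"z":0,"ax":0,"ay":0,"az":-0.42},{"gripper":0.2,"x":42,"y":181,"z":0,"ax":0,"ay":0,"az":-0.443},{"gripper":0.2,"x":43,"y":185,"z":0,"ax":0,"ay":0,"az":-0.451}])

```text
t: 5.2
ee_pos: [0.5367, 0.2514, 0.1276]
tcp_rot: [[-0.986, 0.167, -0.0], [0.167, 0.986, -0.0], [0.0, -0.0, -1.0]]
ft_force: [0.5, -0.8, -2.7]
width: 0.372
```

Run:
```python
from h import *
a,b=ctrl.capture("top"),ctrl.capture("scene")
s=ctrl.get_state();R=s["tcp_rot"];print(s["t"],s["ee_pos"],np.degrees(np.arctan2(R[1,1],R[0,1])),R[:,2],s["ft_force"],s["width"])
cv2.imwrite("pics/top2.png",a[...,::-1]);cv2.imwrite("pics/scene2.png",b[...,::-1])
tile([[(a,178,201),(b,354,245)]],"pics/c3.png",s=6,w=64)
```

```text
5.3 [0.53680777 0.25013488 0.12761625] 80.45262570218586 [-1.06507408e-04 -3.03748630e-04 -9.99999948e-01] [-0.91245363 -0.4958035  -2.64325854] 0.3703919164835648
```

View pics/c3.png

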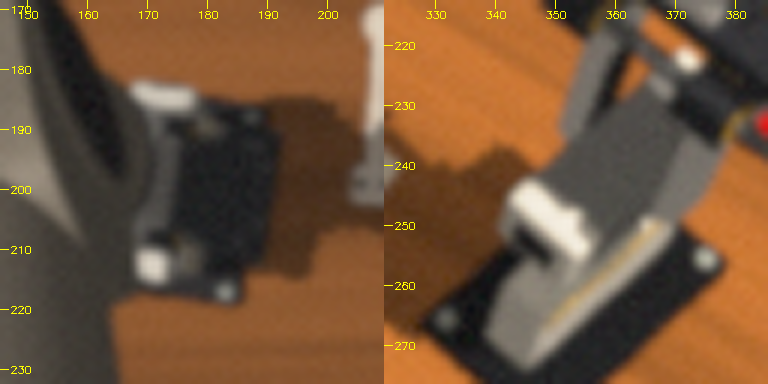

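Run:
```python
from fit import *
p=[.5368,.2501,np.radians(-9.55)]
P=[[a*.0525,b*.0175,.128] for a,b in((1,1),(1,-1),(-1,1),(-1,-1))]
for n,(u0,v0,o) in(("top",(146,169,0)),("scene",(322,213,384))):
    q=proj(n,T(p,P));print(n,q.round(1).tolist(),"crop px",((q-[u0,v0]+.5)*6+[o,0]).round().tolist())
```

```text
top [[167.4, 182.3], [178.0, 183.8], [162.2, 214.4], [173.0, 216.0]] crop px [[131.0, 83.0], [195.0, 92.0], [100.0, 276.0], [165.0, 285.0]]
scene [[354.1, 254.1], [342.3, 243.9], [383.6, 228.1], [371.8, 218.7]] crop px [[579.0, 250.0], [509.0, 188.0], [757.0, 93.0], [686.0, 37.0]]
```

The picture shows the brick in the jaws above the rail. Its corners match the prediction to about 1 px in both views. Lowering slowly.

Call:
servo_tool(targets=[{"gripper":0.2,"x":0,"y":0,"z":-6,"ax":0,"ay":0,"az":0},{"gripper":0.2,"x":0,"y":0,"z":-14,"ax":0,"ay":0,"az":0},{"gripper":0.2,"x":0,"y":0,"z":-22,"ax":0,"ay":0,"az":0},{"gripper":0.2,"x":0,"y":0,"z":-29,"ax":0,"ay":0,"az":0},{"gripper":0.2,"x":0,"y":0,"z":-34,"ax":0,"ay":0,"az":0},{"gripper":0.2,"x":0,"y":0,"z":-38,"ax":0,"ay":0,"az":0},{"gripper":0.2,"x":0,"y":0,"z":-41,"ax":0,"ay":0,"az":0},{"gripper":0.2,"x":0,"y":0,"z":-43,"ax":0,"ay":0,"az":0},{"gripper":0.2,"x":0,"y":0,"z":-43.5,"ax":0,"ay":0,"az":0},{"gripper":0.2,"x":0,"y":0,"z":-43.5,"ax":0,"ay":0,"az":0}])

```text
t: 6.13
ee_pos: [0.537, 0.2498, 0.084]
tcp_rot: [[-0.986, 0.167, 0.0], [0.167, 0.986, -0.0], [-0.0, -0.0, -1.0]]
ft_force: [0.5, 1.0, -2.5]
width: 0.369
```

Call:
servo_tool(targets=[{"gripper":0.2,"x":0,"y":0,"z":-0.3,"ax":0,"ay":0,"az":0},{"gripper":0.2,"x":0,"y":0,"z":-0.6,"ax":0,"ay":0,"az":0},{"gripper":0.2,"x":0,"y":0,"z":-0.9,"ax":0,"ay":0,"az":0},{"gripper":0.2,"x":0,"y":0,"z":-1.2,"ax":0,"ay":0,"az":0},{"gripper":0.2,"x":0,"y":0,"z":-1.4,"ax":0,"ay":0,"az":0},{"gripper":0.2,"x":0,"y":0,"z":-1.5,"ax":0,"ay":0,"az":0},{"gripper":0.2,"x":0,"y":0,"z":-1.5,"ax":0,"ay":0,"az":0},{"gripper":0.2,"x":0,"y":0,"z":-1.5,"ax":0,"ay":0,"az":0},{"gripper":0.2,"x":0,"y":0,"z":-1.5,"ax":0,"ay":0,"az":0},{"gripper":0.2,"x":0,"y":0,"z":-1.5,"ax":0,"ay":0,"az":0}])

```text
t: 6.97
ee_pos: [0.537, 0.2499, 0.0829]
tcp_rot: [[-0.986, 0.167, 0.0], [0.167, 0.986, 0.0], [-0.0, 0.0, -1.0]]
ft_force: [-3.4, -0.7, 4.7]
width: 0.368
```

Contact felt (force rose from -2.5 to +4.7 N). Releasing gently.

Call:
servo_tool(targets=[{"gripper":0.38,"x":0,"y":0,"z":0,"ax":0,"ay":0,"az":0},{"gripper":0.4,"x":0,"y":0,"z":0,"ax":0,"ay":0,"az":0},{"gripper":0.43,"x":0,"y":0,"z":0,"ax":0,"ay":0,"az":0},{"gripper":0.5,"x":0,"y":0,"z":0,"ax":0,"ay":0,"az":0},{"gripper":0.58,"x":0,"y":0,"z":0,"ax":0,"ay":0,"az":0},{"gripper":0.66,"x":0,"y":0,"z":0,"ax":0,"ay":0,"az":0},{"gripper":0.7,"x":0,"y":0,"z":0,"ax":0,"ay":0,"az":0},{"gripper":0.7,"x":0,"y":0,"z":0,"ax":0,"ay":0,"az":0},{"gripper":0.7,"x":0,"y":0,"z":0,"ax":0,"ay":0,"az":0},{"gripper":0.7,"x":0,"y":0,"z":0,"ax":0,"ay":0,"az":0}])

```text
t: 7.8
ee_pos: [0.537, 0.2498, 0.0825]
tcp_rot: [[-0.986, 0.167, -0.0], [0.167, 0.986, -0.0], [0.0, -0.0, -1.0]]
ft_force: [-0.0, -0.1, 0.0]
width: 0.701
```

Call:
servo_tool(targets=[{"gripper":0.7,"x":0,"y":0,"z":6,"ax":0,"ay":0,"az":0},{"gripper":0.7,"x":0,"y":0,"z":16,"ax":0,"ay":0,"az":0},{"gripper":0.7,"x":0,"y":0,"z":30,"ax":0,"ay":0,"az":0},{"gripper":0.7,"x":0,"y":0,"z":46,"ax":0,"ay":0,"az":0},{"gripper":0.7,"x":0,"y":0,"z":64,"ax":0,"ay":0,"az":0},{"gripper":0.7,"x":0,"y":0,"z":82,"ax":0,"ay":0,"az":0},{"gripper":0.7,"x":0,"y":0,"z":98,"ax":0,"ay":0,"az":0},{"gripper":0.7,"x":0,"y":-15,"z":110,"ax":0,"ay":0,"az":0},{"gripper":0.7,"x":0,"y":-40,"z":118,"ax":0,"ay":0,"az":0},{"gripper":0.7,"x":0,"y":-70,"z":120,"ax":0,"ay":0,"az":0}])

```text
t: 8.63
ee_pos: [0.5373, 0.1797, 0.2045]
tcp_rot: [[-0.986, 0.165, 0.002], [0.165, 0.986, 0.001], [-0.002, 0.002, -1.0]]
ft_force: [0.6, -0.4, 0.1]
width: 0.705
```

Run:
```python
from fit import *
a,b=ctrl.capture("top"),ctrl.capture("scene")
cv2.imwrite("pics/top3.png",a[...,::-1]);cv2.imwrite("pics/scene3.png",b[...,::-1])
tile([[(a,178,205),(a,341,200)],[(b,354,250),(b,196,145)]],"pics/c4.png",s=6,w=48)
```

```text
(no output)
```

View pics/c4.png

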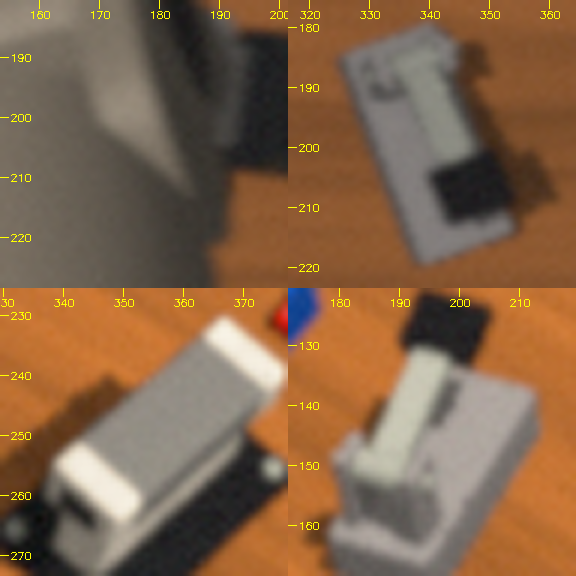

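Run:
```python
from fit import *
p=[.5687,-.3,np.radians(18.53)]
print(T(p,[[-.0731,0,.103]]),{n:proj(n,[.4994,-.3232,.103]).round(1).tolist() for n in C})
X=least_squares(lambda X:np.concatenate([(proj("top",X)[0]-(346.8,206.5)),(proj("scene",X)[0]-(197.7,127.2))]),[.5,-.32,.1]);print("tri",X.x.round(4),X.fun.round(1))
for yaw in (-9.6,):
    q=proj("scene",T([.537,.25,np.radians(yaw)],[[a*.0525,b*.0175,.083] for a,b in((1,1),(1,-1),(-1,1),(-1,-1))]))
    print(((q-[330,226]+.5)*6+[0,288]).round().tolist())
```

```text
[[ 0.4993897  -0.32323126  0.103     ]] {'top': [[347.2, 206.5]], 'scene': [[198.1, 125.8]]}
tri [ 0.5003 -0.3238  0.0976] [ 0.2 -0.2  0.2  0. ]
[[125.0, 517.0], [57.0, 456.0], [297.0, 364.0], [229.0, 308.0]]
```

The brick lies flat on the rail within about 1 px of the prediction. The paddle, at top (347,206) and scene (198,127), triangulates to within 1 mm of the fitted pad in x and y. Moving above it with the gripper shut.

Call:
servo_tool(targets=[{"gripper":0.4,"x":-1,"y":-18,"z":0,"ax":0,"ay":0,"az":0.02},{"gripper":0.2,"x":-4,"y":-48,"z":0,"ax":0,"ay":0,"az":0.05},{"gripper":0,"x":-7,"y":-80,"z":0,"ax":0,"ay":0,"az":0.08},{"gripper":0,"x":-10,"y":-113,"z":0,"ax":0,"ay":0,"az":0.11},{"gripper":0,"x":-13,"y":-146,"z":0,"ax":0,"ay":0,"az":0.14},{"gripper":0,"x":-16,"y":-179,"z":0,"ax":0,"ay":0,"az":0.17},{"gripper":0,"x":-19,"y":-212,"z":0,"ax":0,"ay":0,"az":0.2},{"gripper":0,"x":-22,"y":-245,"z":0,"ax":0,"ay":0,"az":0.23},{"gripper":0,"x":-25,"y":-278,"z":0,"ax":0,"ay":0,"az":0.26},{"gripper":0,"x":-28,"y":-311,"z":0,"ax":0,"ay":0,"az":0.29}])

```text
t: 9.57
ee_pos: [0.5083, -0.133, 0.2031]
tcp_rot: [[-0.992, -0.123, 0.001], [-0.123, 0.992, 0.0], [-0.001, 0.0, -1.0]]
ft_force: [1.4, -0.2, -0.6]
width: 0.027
```

Call:
servo_tool(targets=[{"gripper":0,"x":-3,"y":-33,"z":-2,"ax":0,"ay":0,"az":0.03},{"gripper":0,"x":-6,"y":-66,"z":-5,"ax":0,"ay":0,"az":0.06},{"gripper":0,"x":-9,"y":-99,"z":-8,"ax":0,"ay":0,"az":0.09},{"gripper":0,"x":-12,"y":-130,"z":-12,"ax":0,"ay":0,"az":0.12},{"gripper":0,"x":-14,"y":-156,"z":-16,"ax":0,"ay":0,"az":0.15},{"gripper":0,"x":-15,"y":-176,"z":-20,"ax":0,"ay":0,"az":0.18},{"gripper":0,"x":-16,"y":-188,"z":-24,"ax":0,"ay":0,"az":0.195},{"gripper":0,"x":-16,"y":-194,"z":-28,"ax":0,"ay":0,"az":0.2},{"gripper":0,"x":-16,"y":-194,"z":-28,"ax":0,"ay":0,"az":0.2},{"gripper":0,"x":-16,"y":-194,"z":-28,"ax":0,"ay":0,"az":0.2}])

```text
t: 10.4
ee_pos: [0.4928, -0.3247, 0.1745]
tcp_rot: [[-0.949, -0.316, -0.0], [-0.316, 0.949, 0.0], [0.0, 0.0, -1.0]]
ft_force: [-0.3, 0.2, 0.9]
width: 0.004
```

Lower to just past first contact (about z = 0.128), stopping at 0.116.

Call:
servo_tool(targets=[{"gripper":0,"x":0,"y":0,"z":-8,"ax":0,"ay":0,"az":0},{"gripper":0,"x":0,"y":0,"z":-18,"ax":0,"ay":0,"az":0},{"gripper":0,"x":0,"y":0,"z":-28,"ax":0,"ay":0,"az":0},{"gripper":0,"x":0,"y":0,"z":-36,"ax":0,"ay":0,"az":0},{"gripper":0,"x":0,"y":0,"z":-43,"ax":0,"ay":0,"az":0},{"gripper":0,"x":0,"y":0,"z":-48,"ax":0,"ay":0,"az":0},{"gripper":0,"x":0,"y":0,"z":-52,"ax":0,"ay":0,"az":0},{"gripper":0,"x":0,"y":0,"z":-55,"ax":0,"ay":0,"az":0},{"gripper":0,"x":0,"y":0,"z":-58,"ax":0,"ay":0,"az":0},{"gripper":0,"x":0,"y":0,"z":-58,"ax":0,"ay":0,"az":0}])

```text
t: 11.23
ee_pos: [0.493, -0.3254, 0.1162]
tcp_rot: [[-0.949, -0.317, 0.0], [-0.317, 0.949, -0.0], [0.0, -0.0, -1.0]]
ft_force: [-0.5, -0.6, 2.8]
width: 0.003
```

Call:
servo_tool(targets=[{"gripper":0,"x":0,"y":0,"z":-2,"ax":0,"ay":0,"az":0},{"gripper":0,"x":0,"y":0,"z":-4,"ax":0,"ay":0,"az":0},{"gripper":0,"x":0,"y":0,"z":-6,"ax":0,"ay":0,"az":0},{"gripper":0,"x":0,"y":0,"z":-8,"ax":0,"ay":0,"az":0},{"gripper":0,"x":0,"y":0,"z":-10,"ax":0,"ay":0,"az":0},{"gripper":0,"x":0,"y":0,"z":-12,"ax":0,"ay":0,"az":0},{"gripper":0,"x":0,"y":0,"z":-14,"ax":0,"ay":0,"az":0},{"gripper":0,"x":0,"y":0,"z":-15,"ax":0,"ay":0,"az":0},{"gripper":0,"x":0,"y":0,"z":-15,"ax":0,"ay":0,"az":0},{"gripper":0,"x":0,"y":0,"z":-15,"ax":0,"ay":0,"az":0}])

```text
t: 12.07
ee_pos: [0.4929, -0.3253, 0.1014]
tcp_rot: [[-0.949, -0.316, -0.0], [-0.316, 0.949, -0.0], [0.0, 0.0, -1.0]]
ft_force: [-3.0, -1.5, 4.6]
width: 0.009
```

Call:
servo_tool(targets=[{"gripper":0,"x":0,"y":0,"z":-1,"ax":0,"ay":0,"az":0},{"gripper":0,"x":0,"y":0,"z":-2,"ax":0,"ay":0,"az":0},{"gripper":0,"x":0,"y":0,"z":-3,"ax":0,"ay":0,"az":0},{"gripper":0,"x":0,"y":0,"z":-3.5,"ax":0,"ay":0,"az":0},{"gripper":0,"x":0,"y":0,"z":-3.5,"ax":0,"ay":0,"az":0},{"gripper":0,"x":0,"y":0,"z":-3.5,"ax":0,"ay":0,"az":0},{"gripper":0,"x":0,"y":0,"z":-3.5,"ax":0,"ay":0,"az":0},{"gripper":0,"x":0,"y":0,"z":-3.5,"ax":0,"ay":0,"az":0},{"gripper":0,"x":0,"y":0,"z":-3.5,"ax":0,"ay":0,"az":0},{"gripper":0,"x":0,"y":0,"z":-3.5,"ax":0,"ay":0,"az":0}])

```text
t: 12.9
ee_pos: [0.4929, -0.3253, 0.0981]
tcp_rot: [[-0.949, -0.316, -0.0], [-0.316, 0.949, -0.0], [0.0, -0.0, -1.0]]
ft_force: [-3.8, -0.8, 5.5]
width: 0.005
```

Run:
```python
from fit import *
F=[]
for i in range(6):
    b=ctrl.capture("scene");s=ctrl.get_state();F.append(s["ft_force"])
print(s["t"],s["ee_pos"].round(4),np.mean(F,0).round(2),np.std(F,0).round(2))
a=ctrl.capture("top")
cv2.imwrite("pics/top4.png",a[...,::-1]);cv2.imwrite("pics/scene4.png",b[...,::-1])
tile([[(a,178,205),(a,341,200)],[(b,354,250),(b,196,145)]],"pics/c5.png",s=6,w=48)
```

```text
13.2 [ 0.4929 -0.3252  0.0981] [-3.51 -1.41  5.65] [0.44 0.37 0.35]
```

View pics/c5.png

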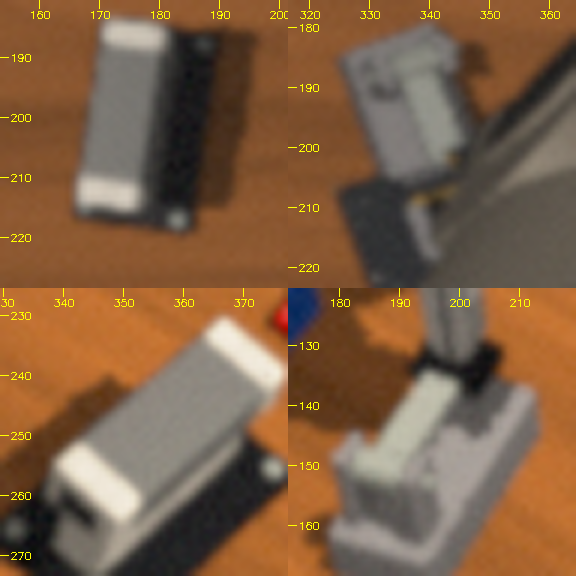

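Run:
```python
from fit import *
import sil
sil.im={n:load(f"pics/{n}4.png") for n in("top","scene")}
rect({"top":np.array([(170.8,183.3),(181.5,184.7),(177.2,215.8),(166.2,215)])},.105,.035,.083)
s=ctrl.get_state();print(s["t"],s["ee_pos"],s["ft_force"]);ctrl.hand_in()
```

```text
xy [0.5376 0.2477] yaw 171.5 rms 0.23
13.25 [ 0.49288424 -0.3252463   0.09809612] [-3.87826989 -2.52924577  5.56455052]
the job is handed in; nothing more can be done
```

The large battery brick is on the rail of the larger black cradle and let go, and the job was handed in with the gripper still holding the grey box's lever down. It took about 13 s of the 50 s. The hand-in gave no verdict, so these are my own last checks:

- **Battery:** it lies flat on the rail. The final top view puts it at (0.538, 0.248) m, yaw 171.5°, against the rail at (0.537, 0.250) m, yaw 170.4°. That is about 2 mm and 1° off, within the limits.
- **Lever:** the fingertips are 76 mm above the bench, the paddle's level height. The upward push is about 5.6 N steady, close to the 6 N expected at level. I never pushed below level. The lever's angle was worked out from height and force, not measured, and there is also about 3.8 N of sideways friction.
- **Other things on the bench:** I never touched them on purpose, but I did not measure them again.
- **Disagreements:**
  - The scene-camera corners I read for the battery at the start were about 1.4 px off the two-view fit. A silhouette fit then agreed with the top view.
  - The automatic outline of the rail gave a yaw of -6° to -8°, against -9.6° (the same line as 170.4°) from its corners and the base plate edges. I used -9.6°.
  - One paddle corner and the hinge end of the lever bar were about 4 px off the lever fit, but a separate two-camera check of the paddle's middle agreed to 1 mm across the bench.

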